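Latch the craft tub

TASK

Latch the lid of the craft tub tight: swing the wire bail of its toggle latch up and over the lip of the keeper on the lid, then press the lever down until it meets its stop. Bear on the lever in this home position with about 15 N for a second so that the seal beds down, never pushing on the latch with more than 22 N, then let go, leaving the figure and the jar that stand beside the latch where they are.

Things in the scene. Friction and masses are not known exactly. Their poses are not given: they have to be found in the camera images.
- tub: Grey plastic craft storage tub, 160 deep (x) x 300 wide (y), too heavy to move (fixed). Origin: on the table under the latch's pivot, which stands before the middle of its front. The front, with the latch, faces its own -x ('out' below means the tub's -x), away from the robot; the tub lies from 19 to 179 behind the origin; z up.
- pivot (a point): Pivot axis (along the tub's y) of the steel lever, height 130, 19 out from the tub's front wall. The axes are the tub's. The white lid (316 wide) is hinged along the tub's back; its front face lies 5 behind the pivot and spans heights 150 to 192 when tight. The lid now rests 3.5 mm too high at this front edge on a stiff springy seal (about 23 N per mm there).
- lever (a joint): Lever angle. 0 = fully open: the handle points out and 30 deg up; it grows as the handle is pressed down; it closes against a screw-set rubber buffer (12 dia) that meets its underside 38 from the pivot, somewhere between 1.35 and 1.57 (78 to 90 deg; the handle then points out and 48 to 60 deg down). Friction holds it where it is left (1 N at its end).
- handle: The lever's steel handle: a straight flat strip 30 wide, 5 thick, its middle plane passing through the pivot, from 8 to 95 from the pivot, with a round 8 mm bead across its end; its origin is on the pivot axis and its axes are the tub's when the lever is fully open.
- loop: The steel wire bail (cross bar, two side rods, thumb tab). Its origin is on its pin, which the lever carries 22 from the pivot, 46 deg below the handle's direction (out and 16 deg down when open). Its axes are the tub's when the lever is fully open and the bail rests on its stop.
- handle_end (a point): Middle of the bead at the free end of the handle, 95 from the pivot. With the bail hooked on, pressing here meets the seal's pull (rising to about 8 N), passes centre at lever = 1.29 and the pull then draws the lever on to its buffer, which is hard: a millimetre too far makes some 10 N.
- bail (a joint): Swing of the bail about its pin relative to the lever. 0 = its stop, where it now rests, leaning out at 75 deg above the horizontal when the lever is fully open; grows as its top swings in towards the lid. It swings freely: outward of upright it falls back to its stop, inward it falls onto the lid's front face. Its angle above the outward horizontal is 75 deg - lever + bail (over 90 deg leans in).
- bail_bar (a point): Middle of the bail's cross bar: a steel bar 6 in diameter, 52 long, along y, 61 from the bail's pin, with a side rod (5 dia) at each end. This bar goes behind the keeper's lip.
- tab_end (a point): Outer end of the bail's thumb tab, 20 wide (y), 8 thick, which stands 23 out from the bar, kicked out 35 deg from the line of the bail; push or pinch here to swing the bail. Where the lever starts, the bar passes 2 to 4 above the lip; with the lever pressed more than about 0.2 it no longer clears.
- keeper_seat (a point): Where the middle of the bail's bar sits when seated in the keeper, which is a steel catch 34 wide (y) on the lid's front face: a groove 10 wide between the face and an upturned lip 5 thick, whose top is 2.5 above this point. It is in line above the pivot: 40 above it when the lid is tight, 43.5 now. Axes as the tub's: its -x points out.
- figure: White snowman-shaped foam figure, 68 dia, 100 high, standing before the tub to one side of the latch. Origin at its foot.
- jar: Small green paint jar, 52 dia, 60 high, standing before the tub on the other side of the latch. Origin at its foot.

How it is judged:
By the outcome, as a careful person would: the job done as asked, in the order asked, and still so for the second after the job is handed in, with the robot touching nothing.
It also fails if it takes over 67 s, if anything falls off the work surface, if the arm or the gripper's body presses on something with over 40 N, if the wrist force passes 120 N, or if a joint passes its speed limit or range.

ROBOT

A 7-joint arm with a two-finger parallel gripper is mounted at the origin on the work surface. World frame = base frame: x ahead of the robot, y to its left, z up, the work surface at z = 0. Lengths are in mm, angles in rad, forces in N, time in s.
With the tool pointing down it reaches from about 400 to 850 mm from the base axis. Payload 4.4 kg.
Tool frame: the origin (TCP) lies at the very end of the fingers, on their centre line; the grasp point (between the pads) lies 19 mm behind it (grasp_offset is the distance from the TCP to the grasp point, in mm); z points along the fingers, y is the line along which they close (so a half turn about z gives the same grasp; the last joint's range is limited). The gripper opens to 94 mm and grips with 3 to 60 N. Pads are 16 mm wide; open, the fingers measure 119 mm over their backs; the gripper's body (75 mm by 177 mm) begins 78 mm behind the grasp point.
Start: joints at [1.135, 0.628, 0.038, 1.517, -0.027, 0.996, -0.02], TCP at [234.958, -606.063, 205.478] pointing down, gripper open.
Joint ranges: [-3.06, 3.06], [-0.37, 2.12], [-1.25, 1.32], [0.18, 2.47], [-1.1, 4.24], [0.23, 1.98], [-2.94, 2.94]. Speed limits (rad/s): [2.57, 2.57, 3.14, 3.14, 3.14, 3.14, 3.14].

INTERFACE

Orientations are given as a 3x3 rotation matrix whose columns are the frame's x, y, z axes.
In Python, from cell import * gives the robot as it stands. Calls block until the motion is done:
- movep(position, orientation): joint-space move of the TCP to a pose.
- servo_line(position, orientation=None, speed=150, contact_N=None): straight line of the TCP; orientation=None keeps the orientation; speed is the mean speed in mm/s. With contact_N (N) it stops when the force on the tool has changed by that much, and returns True; else False.
- set_joints(angles): joint-space move.
- grip(opening, grasp_force=None): finger opening in mm; grasp_force is the grip in N (None keeps the last); returns when the fingers have stopped.
- sleep(seconds).
- inverse_kinematics(position, orientation): joint angles nearest the present ones, or None.
- get_state(): the state.
- snapshot(name): name is "scene" or "top"; returns a dict with "color" (420x560x3 uint8, red, green, blue), "range_z" (420x560 float32, mm along the optical axis (not along the pixel's ray), 0 where there is no reading), "intrinsics" (3x3 intrinsics, pixels), "eye" and "attitude" of the camera in the world. Camera axes: x right, y down, z forward; pixel columns grow to the right and rows downward; lengths in mm; the calibration is good to about 2 mm. A picture is of the moment at which its call begins.
A pose or a line that the arm cannot do raises IKError and nothing moves.
- sign_off(): hands the job in; it is judged then, once.
Trained networks look in a picture, given as the dict that the camera call returned (one of the last four; its "shot" number tells which), for a name from the list of things; names that differ only in an ending like _2 or _b are one class to them, and where a whole thing is asked for, a point or a joint stands for the part that bears it (a point fixed in the world has none). Each returns a list of dicts, best first, with "score" (0 to 1); they miss things now and then, are a little off and sometimes report something else, mostly with a low value. They report only what shows in the picture. A call takes as long as a camera call.
- search_frame(picture, query): "box" ([left, top, right, bottom] in pixels, round what is visible of it).
The state is a dict: "clock": time; "qpos": joint angles; "dq": joint speeds; "joint_torque": joint torques, N m; "position": TCP position; "eef_rot": TCP orientation; "wrist_force": force on the tool from outside, world axes, zero at the start; "moment": the same for the moment, N m; "grip_width": finger opening in mm; "finger_force": force on a finger pad.
Only numpy, scipy, OpenCV 4.12 (cv2) and the standard library are available. Lean on these libraries where they do the work, as an engineer would, in place of code of your own. Each camera call takes 0.05 s, during which the arm holds its last target. There are 200 camera calls.

## Working session

There is one attempt and no reset: what is moved stays moved. The work goes in short steps, each a Python script; the robot and the scene stay as the last script left them, time stands still between calls to the robot, and variables do not carry over. Pictures are saved under pics/ and viewed, at most 10 in all, crops included, and the job is handed in when it is done.

```bash
ls; mkdir -p pics; cat > h.py <<'E'
from cell import *
import numpy as np, cv2
def save(p,n,crop=None,scale=1):
    c=p["color"][:,:,::-1]
    if crop: c=c[crop[1]:crop[3],crop[0]:crop[2]]
    cv2.imwrite("pics/"+n,cv2.resize(c,None,fx=scale,fy=scale,interpolation=cv2.INTER_CUBIC))
def cloud(p):
    K=np.array(p["intrinsics"]);z=p["range_z"];v,u=np.mgrid[:z.shape[0],:z.shape[1]]
    c=np.stack([(u-K[0,2])/K[0,0]*z,(v-K[1,2])/K[1,1]*z,z],-1)
    w=c@np.array(p["attitude"]).T+np.array(p["eye"]); w[z==0]=np.nan
    return w
E
python3 - <<'E'
from h import *
a=snapshot("scene");b=snapshot("top")
im=np.hstack([a["color"],b["color"]])[:,:,::-1]
cv2.imwrite("pics/a.png",a["color"][:,:,::-1]);cv2.imwrite("pics/b.png",b["color"][:,:,::-1])
for n,p in(("scene",a),("top",b)):
    print(n,p["eye"],np.round(p["attitude"],3).tolist(),np.array(p["intrinsics"])[0])
    w=cloud(p)
    for q in["tub","handle","loop","figure","jar","tab_end","keeper_seat"]:
        for d in search_frame(p,q)[:2]:
            l,t,r,bo=[int(x) for x in d["box"]]
            s=w[t:bo+1,l:r+1].reshape(-1,3)
            print(q,round(d["score"],2),[l,t,r,bo],np.round(np.nanmedian(s,0)) if len(s) else None)
np.savez("s.npz",a=cloud(a),b=cloud(b),ac=a["color"],bc=b["color"])
s=get_state();print(s)
E
```

```text
pics
scene [896.3091157  518.10164618 642.92669239] [[-0.88, 0.32, -0.351], [0.475, 0.587, -0.656], [-0.004, -0.744, -0.668]] [381.99984357   0.         277.72089792]
tub 0.87 [242, 122, 402, 283] [532.  22.  84.]
handle 0.78 [238, 170, 281, 204] [ 607. -155.   88.]
loop 0.51 [252, 167, 275, 204] [ 600. -155.   79.]
figure 0.79 [237, 166, 264, 203] [ 613. -163.   54.]
jar 0.72 [262, 264, 289, 298] [680. 106.  34.]
jar 0.69 [254, 167, 268, 186] [626. -59. 156.]
tab_end 0.63 [250, 167, 274, 205] [ 602. -156.   78.]
keeper_seat 0.73 [272, 123, 401, 237] [508.   4. 191.]
top [591.6396015   47.90989864 813.51610446] [[-0.006, -0.998, 0.066], [-1.0, 0.007, 0.016], [-0.016, -0.066, -0.998]] [442.32468403   0.         273.40865774]
tub 0.93 [194, 173, 447, 399] [515. -12. 191.]
tub 0.72 [320, 174, 366, 227] [640. -49. 138.]
handle 0.78 [322, 174, 366, 229] [638. -49. 140.]
handle 0.52 [320, 190, 368, 229] [625. -47. 139.]
loop 0.85 [321, 189, 363, 229] [626. -45. 143.]
figure 0.61 [397, 215, 436, 250] [ 588. -176.   72.]
jar 0.9 [240, 170, 266, 202] [670.  95.  58.]
tab_end 0.74 [321, 190, 3
[... 205 characters left out ...]
76]), 'dq': array([-0.00059121, -0.00239708, -0.00065187,  0.00019947, -0.00080245,
       -0.00032046, -0.00078078]), 'joint_torque': array([-7.91226721e-04, -5.49525118e+01,  1.14253856e+00, -1.86936003e+01,
       -5.25985518e-02,  1.56895327e-02,  5.40791731e-06]), 'position': array([ 234.93326988, -606.09189899,  205.52022606]), 'eef_rot': array([[ 9.32410815e-01,  3.61400150e-01,  5.08087828e-05],
       [ 3.61400154e-01, -9.32410812e-01, -7.69598317e-05],
       [ 1.95613637e-05,  9.01204814e-05, -9.99999996e-01]]), 'wrist_force': array([0.63946497, 0.20876158, 0.81691192]), 'moment': array([-0.01290515, -0.0143491 ,  0.0166043 ]), 'finger_force': 0.0, 'grip_width': 94.03147849669196}
```

```bash
python3 - <<'E'
import numpy as np,cv2
d=np.load("s.npz");
a=cv2.resize(d["ac"][100:320,200:420],None,fx=2.7,fy=2.7,interpolation=cv2.INTER_CUBIC)
cv2.imwrite("pics/a2.png",a[:,:,::-1])
b=cv2.resize(d["bc"][150:300,220:460],None,fx=3.3,fy=3.3,interpolation=cv2.INTER_CUBIC)
cv2.imwrite("pics/b2.png",b[:,:,::-1])
# lid top plane points
w=d["b"];m=(w[...,2]>180)&(w[...,2]<215)&(w[...,0]>400)&(w[...,0]<700)
m=cv2.morphologyEx(m.astype(np.uint8),cv2.MORPH_OPEN,np.ones((5,5)))
n,l,st,_=cv2.connectedComponentsWithStats(m);k=1+st[1:,4].argmax();P=w[l==k]
r=cv2.minAreaRect(P[:,:2].astype(np.float32));print(r,cv2.boxPoints(r),P[:,2].mean(),len(P))
E
```

```text
((496.44879150390625, -6.1797637939453125), (316.64190673828125, 184.2618408203125), 72.99478912353516) [[ 362.04367 -130.63414]
 [ 538.24927 -184.52312]
 [ 630.8539   118.27461]
 [ 454.64832  172.16359]] 194.95244435416302 28634
```

View pics/a2.png

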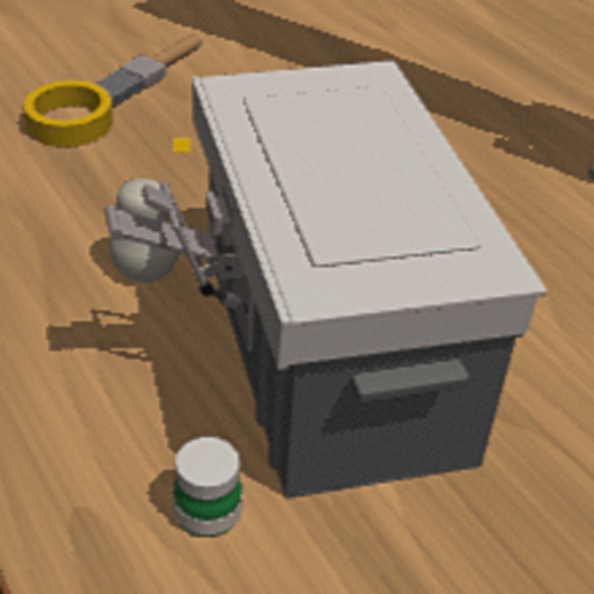

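View pics/b2.png

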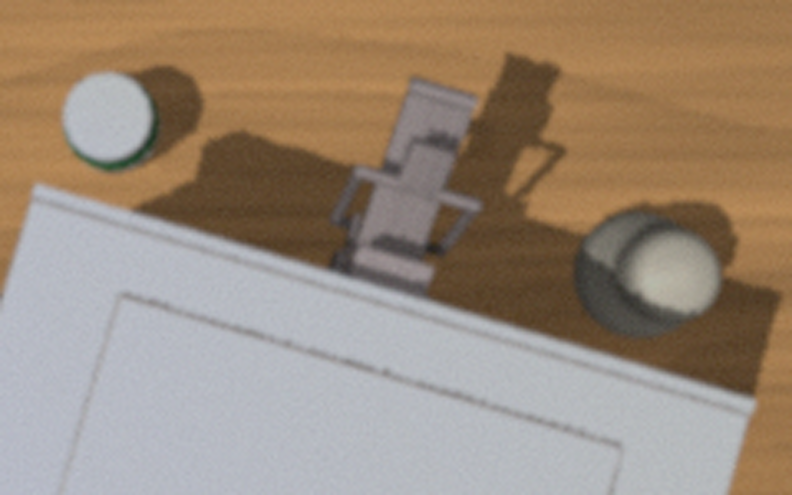

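The crops show the latch at about (400,180) in the top crop. The handle points out, the bail straddles it, and the jar and figure stand clear on either side. The lid edge fit gives the tub frame, so next I check it against the handle and test the IK.

```bash
cat >> h.py <<'E'
O=np.array([.9562,-.2926,0]);Y=np.array([-.2926,-.9562,0]);Z=np.array([0,0,1.])
PIV=np.array([589.3,-34.6,130.])
try: PIV=np.load("piv.npy")
except Exception: pass
def L(o,z,y=0): return PIV+o*O+z*Z+y*Y      # latch frame: out, height over pivot, tub y
def R(t,s=1):    # tool z tilted t rad inward from down; tool y = s*tub y
    z=-np.sin(t)*O-np.cos(t)*Z; y=s*Y; return np.stack([np.cross(y,z),y,z],1)
def toL(p): d=np.asarray(p)-PIV; return np.stack([d@O,d@Y,d[...,2]],-1)
E
python3 - <<'E'
from h import *
d=np.load("s.npz")
for k in "ba":
    q=toL(d[k]).reshape(-1,3); 
    m=(q[:,0]>8)&(q[:,0]<130)&(abs(q[:,1])<45)&(q[:,2]>-10)&(q[:,2]<100)
    s=q[m]; print(k,len(s))
    for lo in range(5,115,5):
        t=s[(s[:,0]>=lo)&(s[:,0]<lo+5)]
        if len(t): print(lo,len(t),"y",np.round([t[:,1].min(),t[:,1].mean(),t[:,1].max()],1),"z",np.round(np.percentile(t[:,2],[0,25,50,75,100]),1))
for s in(1,-1):
    for o,z,t in((80,190,0),(75,60,0),(55,-75,0),(55,-75,.4),(55,-75,.7),(55,-75,.9),(90,60,.2)):
        try: j=inverse_kinematics(L(o,z),R(t,s))
        except IKError: j=None
        print(s,o,z,t,None if j is None else np.round(j,2))
E
```

```text
b 1350
5 7 y [-17.5 -11.3   7.9] z [-0.1  2.7  5.2 41.8 45.1]
10 81 y [-18.   -1.3  17.8] z [-10.    7.8   8.8   9.8  11.7]
15 111 y [-28.1  -0.9  27.8] z [-8.1 -3.4  9.8 11.8 15.4]
20 110 y [-28.4  -1.6  27.2] z [-8.3  6.9 13.  14.3 16.4]
25 98 y [-28.4   0.4  28.3] z [-4.5 15.6 16.7 18.2 29.4]
30 96 y [-28.2   0.3  28.3] z [15.  18.  19.  31.8 44.6]
35 179 y [-28.3  -0.6  28. ] z [16.1 22.  51.  52.2 56.9]
40 87 y [-27.6  -0.1  27. ] z [24.7 52.  55.1 57.2 60.2]
45 76 y [-14.9  -3.1  15.1] z [21.9 26.7 59.2 60.7 63.2]
50 78 y [-14.8  -2.8  15. ] z [23.4 31.2 62.9 64.  66.6]
55 53 y [-14.8  -4.   15.2] z [27.6 31.6 61.4 63.8 65.9]
60 53 y [-14.8  -1.9  14.5] z [29.2 32.6 33.5 34.5 37. ]
65 72 y [-14.7   0.1  14.8] z [33.3 34.6 35.6 36.3 39.2]
70 75 y [-14.8  -0.6  14.8] z [34.6 37.1 37.9 38.8 41.2]
75 78 y [-14.7   0.4  15.2] z [36.6 39.3 40.4 41.5 44.4]
80 74 y [-14.6  -0.   15. ] z [40.1 43.2 43.9 44.8 46.4]
85 22 y [-14.6  -0.4  14.8] z [35.7 41.5 42.1 43.  44.9]
a 636
5 27 y [-17.4  -8.1  11.9] z [-9.   5.7  7.8 43.2 46. ]
10 62 y [-18.3  -4.4  15.7] z [-10.    2.    8.7  36.2  
[... 876 characters left out ...]
 [-0.02  0.57  0.11  1.3  -0.06  1.28 -1.77]
1 75 60 0 [-0.06  0.67  0.18  1.5  -0.13  0.99 -1.71]
1 55 -75 0 [-0.08  0.81  0.2   1.66 -0.23  0.7  -1.63]
1 55 -75 0.4 [-0.    1.03  0.19  1.18 -0.24  1.35 -1.64]
1 55 -75 0.7 [ 0.04  1.28  0.22  0.74 -0.29  1.84 -1.66]
1 55 -75 0.9 None
1 90 60 0.2 [-0.02  0.82  0.19  1.2  -0.18  1.33 -1.68]
-1 80 190 0 [ 0.4   0.64 -0.67  1.28  0.39  1.35  1.01]
-1 75 60 0 [ 0.4   0.74 -0.66  1.48  0.48  1.09  0.92]
-1 55 -75 0 [ 0.35  0.86 -0.55  1.64  0.58  0.81  0.82]
-1 55 -75 0.4 [ 0.36  1.1  -0.64  1.16  0.42  1.41  1.03]
-1 55 -75 0.7 [ 0.29  1.32 -0.66  0.72  0.38  1.88  1.12]
-1 55 -75 0.9 None
-1 90 60 0.2 [ 0.37  0.88 -0.67  1.19  0.42  1.41  1.02]
```

The frame agrees with the model: the handle is centred within 1 mm, and the lever starts at about 0.07 with the handle 26° up. All poses are reachable with tool y along tub y. I'll now swing the bail with the closed fingers.

```bash
python3 - <<'E'
from h import *
f=lambda: np.round(get_state()["wrist_force"],2)
grip(0,20)
movep(L(95,150),R(0))
servo_line(L(84,56.5),speed=150)
print(get_state()["clock"],toL(get_state()["position"]),get_state()["grip_width"],f())
c=servo_line(L(20,56.5),speed=40,contact_N=4)
print(c,toL(get_state()["position"]),f())
sleep(.2);print(f())
servo_line(L(60,75),speed=150); servo_line(L(95,150),speed=250)
sleep(.2)
b=snapshot("top");a=snapshot("scene");print(get_state()["clock"])
for p in(b,a):
    q=toL(cloud(p)).reshape(-1,3); m=(q[:,0]>-4)&(q[:,0]<95)&(abs(q[:,1])<35)&(q[:,2]>-10)&(q[:,2]<85)
    s=q[m]
    for lo in range(-5,95,5):
        t=s[(s[:,0]>=lo)&(s[:,0]<lo+5)]
        if len(t): print(lo,len(t),np.round([t[:,1].min(),t[:,1].max()],1),np.round(np.percentile(t[:,2],[0,50,90,100]),1))
x=cv2.resize(a["color"][140:240,220:320],None,fx=5,fy=5,interpolation=cv2.INTER_CUBIC)
cv2.imwrite("pics/c.png",x[:,:,::-1])
E
```

```text
5.5 [84.88776     0.14431539 57.39337946] 0.34845166069243505 [ 1.04 -0.37  0.83]
False [2.01838221e+01 9.26692669e-03 5.64599961e+01] [-0.29  0.36  1.01]
[ 0.51 -0.2   0.53]
8.675
-5 106 [-28.3  28.6] [38.5 51.6 70.9 73.1]
0 115 [-28.4  27.8] [ 1.6 43.7 71.1 73. ]
5 82 [-28.4  28.4] [-6.9 44.1 45.8 47. ]
10 100 [-27.7  27.2] [-7.8  8.6 12.8 20.3]
15 112 [-28.   28.6] [-8.3 10.2 12.3 14.3]
20 86 [-26.8  26.4] [-9.1 13.  15.6 16.8]
25 69 [-16.9  14.4] [-4.8 15.6 17.7 20.9]
30 70 [-14.8  14.7] [14.8 18.6 20.4 22. ]
35 69 [-14.5  14.9] [18.  21.  22.7 24.2]
40 70 [-14.9  15.1] [19.2 23.3 25.  25.6]
45 73 [-14.8  14.8] [22.3 26.1 27.9 29.8]
50 73 [-15.   14.7] [26.2 28.2 30.9 31.5]
55 72 [-14.9  15. ] [28.4 30.3 32.5 33. ]
60 76 [-15.   14.8] [30.  33.1 35.  35.9]
65 70 [-14.5  15. ] [31.5 35.  36.4 37.8]
70 76 [-14.7  14.9] [34.9 37.7 39.2 40.9]
75 81 [-14.6  15. ] [36.5 40.3 42.  44. ]
80 73 [-14.8  15.1] [40.9 43.9 45.5 46.5]
85 22 [-14.8  14.5] [38.3 42.7 43.8 44.1]
-5 54 [-30.1  17.4] [-9.4 45.6 61.8 70.2]
0 125 [-28.5  29.1] [-9.5 40.3 69.5 72. ]
5 86 [-28.  29.] [-9.7 31.6 46.5 71.3]
10 77 [-29.3  28. ] [-8.5 15.5 41.3 46.2]
15 45 [-29.   28.3] [-7.5  9.4 11.3 14.1]
20 49 [-28.2  14.8] [-8.8 -1.6 13.5 16. ]
25 25 [-16.4  12.9] [-9.1 14.5 16.5 17. ]
30 26 [-14.2  12.8] [13.5 17.1 18.5 20.4]
35 22 [-14.9  16.3] [16.1 19.9 21.4 21.7]
40 23 [-15.1  14.4] [19.  22.2 23.5 24.4]
45 24 [-15.1  13.5] [18.9 24.9 26.3 26.7]
50 23 [-14.7  15.9] [22.7 26.6 28.4 29.1]
55 25 [-15.7  14.1] [25.9 29.7 30.7 32.4]
60 24 [-14.   15.9] [26.2 31.8 33.5 33.6]
65 27 [-15.   14.1] [29.9 34.3 36.1 36.3]
70 23 [-14.5  13.8] [33.9 36.8 38.3 38.7]
75 26 [-14.6  15.5] [32.8 39.  40.7 41.2]
80 27 [-14.7  17.6] [37.1 42.6 44.1 45.2]
85 25 [-15.7  18.3] [38.1 43.2 45.2 46. ]
```

View pics/c.png

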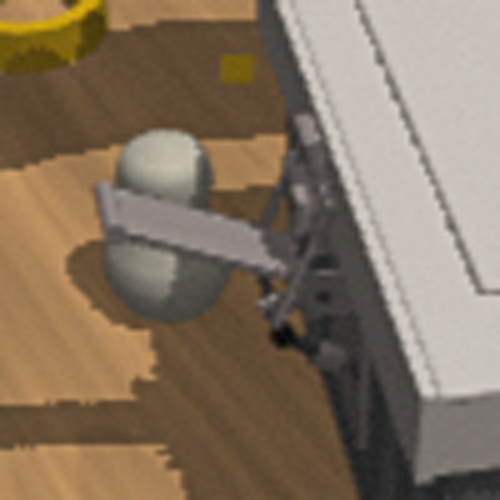

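The bail has passed over the lip and leans on the lid face, with its tab top about 72 above the pivot, and the lever hasn't moved. Next I press the lever along its arc to about 0.7 and check that the bail hooks.

```bash
cat >> h.py <<'E'
TM=.65
def pose(lam,gap=0):
    th=np.pi/6-lam; t=np.clip(-th,0,TM)
    B=95*np.array([np.cos(th),np.sin(th)]); zt=np.array([-np.sin(t),-np.cos(t)]); xo=np.array([np.cos(t),-np.sin(t)])
    c=B-(4+gap)*zt+4*xo
    return L(*c),R(t)
def fn(lam,base=np.zeros(3)):   # force component against the tool z, total
    s=get_state(); f=s["wrist_force"]-base; z=pose(lam)[1][:,2]; return round(float(-f@z),2),round(float(np.linalg.norm(f)),2)
E
python3 - <<'E'
from h import *
for l in np.arange(.1,1.6,.15):
    if inverse_kinematics(*pose(l)) is None: print("no ik",l)
servo_line(*pose(.0,20),speed=200)
servo_line(*pose(.05,2),speed=80); sleep(.2); print(get_state()["wrist_force"])
for l in np.arange(.1,.71,.1):
    c=servo_line(*pose(l),speed=40,contact_N=15); print(round(l,2),c,fn(l))
    if c: break
a=snapshot("scene");b=snapshot("top");print(get_state()["clock"])
for p in(b,a):
    q=toL(cloud(p)).reshape(-1,3); m=(q[:,0]>-4)&(q[:,0]<25)&(abs(q[:,1])<12)&(q[:,2]>30)&(q[:,2]<90)
    s=q[m]; print(len(s),np.round(s[np.argsort(s[:,2])[-4:]],1).tolist())
x=cv2.resize(a["color"][140:240,220:320],None,fx=5,fy=5,interpolation=cv2.INTER_CUBIC)
y=cv2.resize(b["color"][170:270,280:340],None,fx=5,fy=5,interpolation=cv2.INTER_CUBIC)
cv2.imwrite("pics/d.png",np.hstack([x,y])[:,:,::-1])
E
```

```text
[-0.52549424  0.73944771 -0.36461938]
0.1 False (0.59, 1.46)
0.2 False (0.95, 1.03)
0.3 False (0.38, 0.47)
0.4 False (-1.08, 1.38)
0.5 False (-0.35, 0.59)
0.6 False (0.71, 1.23)
0.7 False (1.17, 1.24)
12.5833
148 [[0.9, -1.4, 63.2], [2.6, -0.5, 63.5], [2.3, 8.3, 63.5], [3.0, -3.8, 65.4]]
97 [[8.4, -7.6, 62.3], [4.6, -9.2, 62.9], [4.6, 1.0, 63.1], [3.9, 4.3, 63.1]]
```

View pics/d.png

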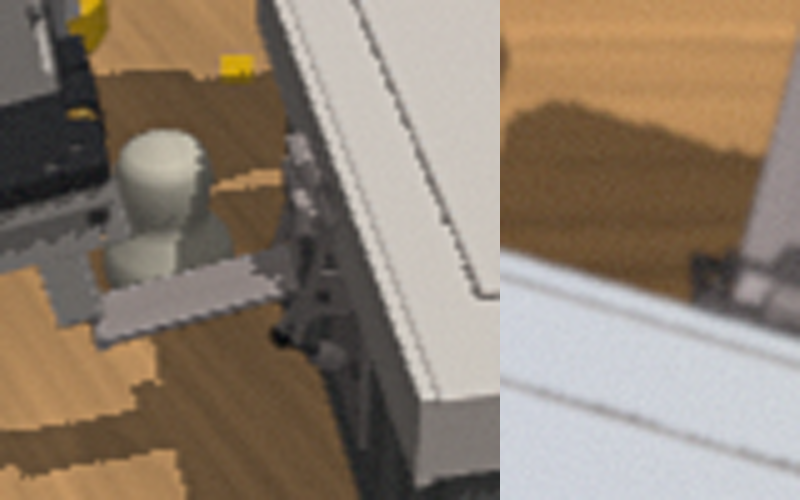

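The handle end is under the fingers at about (100,330), and the tab top has dropped from 72 to 63, so the bar is down in the groove. I'll press on, then creep onto the buffer under force control.

```bash
python3 - <<'E'
from h import *
for l in (.8,.9,1.0,1.1,1.2,1.27):
    c=servo_line(*pose(l),speed=35,contact_N=16); print(round(l,2),c,fn(l))
    if c: raise SystemExit
l=1.27; hit=False
while l<1.62:
    l+=.01; servo_line(*pose(l),speed=25,contact_N=10); F=fn(l); print(round(l,3),F,end=" ")
    if l>1.32 and F[0]>5: break
sleep(.3);print(); print("rest",[fn(l) for _ in range(1)],get_state()["clock"],toL(get_state()["position"]),toL(pose(l)[0]))
E
```

```text
0.8 False (1.13, 1.44)
0.9 False (1.26, 1.35)
1.0 False (1.04, 1.08)
1.1 False (1.06, 1.32)
1.2 False (0.13, 0.3)
1.27 False (0.61, 0.87)
1.28 (-0.18, 0.89) 1.29 (-0.01, 0.9) 1.3 (-0.88, 1.25) 1.31 (0.24, 0.39) 1.32 (-0.27, 0.94) 1.33 (-0.18, 0.66) 1.34 (0.1, 0.61) 1.35 (0.55, 0.63) 1.36 (0.29, 0.42) 1.37 (-0.24, 0.68) 1.38 (0.31, 0.67) 1.39 (-0.76, 0.87) 1.4 (-0.64, 0.91) 1.41 (0.25, 0.4) 1.42 (0.36, 0.41) 1.43 (0.54, 0.75) 1.44 (0.58, 0.75) 1.45 (-0.16, 0.16) 1.46 (-0.72, 1.11) 1.47 (-0.34, 0.78) 1.48 (0.04, 0.84) 1.49 (-0.46, 0.53) 1.5 (-0.05, 0.35) 1.51 (-0.7, 0.9) 1.52 (0.27, 0.33) 1.53 (0.35, 0.98) 1.54 (0.09, 0.76) 1.55 (0.1, 0.54) 1.56 (0.33, 0.71) 1.57 (2.67, 3.09) 1.58 (4.75, 5.03) 1.59 (7.52, 7.73) 
rest [(7.08, 7.48)] 23.3917 [ 5.27331907e+01  9.62905409e-03 -8.18239199e+01] [ 5.15130458e+01 -8.71201485e-15 -8.24057724e+01]
```

There was no force hill between 0.8 and 1.27, so the bail may not be hooked. I'll back off slightly and look before bearing on the lever.

```bash
python3 - <<'E'
from h import *
s=get_state();z=s["eef_rot"][:,2]
servo_line(s["position"]-40*z,speed=120); servo_line(L(140,90),R(0),speed=250)
a=snapshot("scene");b=snapshot("top");print(get_state()["clock"])
for p in(b,a):
    q=toL(cloud(p)).reshape(-1,3); m=(q[:,0]>-12)&(q[:,0]<100)&(abs(q[:,1])<32)&(q[:,2]>-100)&(q[:,2]<90)
    s=q[m]; 
    for lo in range(-10,95,5):
        t=s[(s[:,0]>=lo)&(s[:,0]<lo+5)]
        if len(t): print(lo,len(t),np.round([t[:,1].min(),t[:,1].max()],1),np.round(np.percentile(t[:,2],[0,25,50,75,100]),1))
    m=(q[:,0]>-40)&(q[:,0]<-10)&(abs(q[:,1])<130)&(q[:,2]>50)&(q[:,2]<80);print("lid",np.median(q[m][:,2]))
q=toL(np.load("s.npz")["b"]).reshape(-1,3);m=(q[:,0]>-40)&(q[:,0]<-10)&(abs(q[:,1])<130)&(q[:,2]>50)&(q[:,2]<80);print("lid0",np.median(q[m][:,2]))
x=cv2.resize(a["color"][140:240,220:320],None,fx=5,fy=5,interpolation=cv2.INTER_CUBIC)
y=cv2.resize(b["color"][180:280,310:370],None,fx=5,fy=5,interpolation=cv2.INTER_CUBIC)
cv2.imwrite("pics/e.png",np.hstack([x,y])[:,:,::-1])
E
```

```text
24.7833
-10 141 [-31.8  31.9] [ 6.4 53.4 61.6 62.2 64.1]
-5 138 [-28.7  28.5] [20.9 40.7 42.1 44.7 52.1]
0 102 [-23.5  26.1] [-6.3 37.2 46.2 51.6 56.7]
5 80 [-16.9  16.5] [-15.8  42.9  55.6  57.4  59.8]
10 59 [-14.6   9.8] [-24.3 -19.8  54.9  56.3  59.9]
15 33 [-15.   14.7] [-37.7 -32.1 -29.8 -26.7 -22.9]
20 53 [-14.7  14.6] [-43.4 -39.3 -37.3 -34.9 -32.2]
25 51 [-14.8  14.5] [-51.2 -48.  -46.3 -44.3 -41.9]
30 47 [-14.9  14.3] [-60.9 -56.9 -54.2 -52.4 -50. ]
35 47 [-15.   14.4] [-67.1 -64.9 -62.9 -61.3 -55.7]
40 42 [-14.4  13.8] [-77.9 -73.4 -71.4 -70.  -65.4]
45 43 [-14.9  14.9] [-81.9 -79.2 -78.3 -76.9 -74.9]
lid 61.91736286003379
-10 90 [-30.6  32. ] [-56.9 -10.2  60.9  61.9  64.2]
-5 170 [-31.7  26.8] [-57.9   1.9  39.1  49.8  62.7]
0 108 [-28.1  23.1] [-52.1  -2.7   6.   40.4  51.4]
5 99 [-22.7  21. ] [-48.3  -8.3  -0.5  41.1  58.2]
10 75 [-17.6  14. ] [-40.9 -16.8  28.9  54.3  60.6]
15 40 [-14.2  15.3] [-35.2 -27.5 -25.1 -21.9  55.7]
20 33 [-13.9  14.8] [-45.9 -36.4 -33.8 -32.1 -28.9]
25 34 [-14.7  14.1] [-50.9 -45.1 -42.3 -40.2 -36.3]
30 32 [-14.5  14.4] [-63.1 -53.5 -51.9 -48.5 -46.5]
35 32 [-15.2  13.1] [-71.7 -61.4 -59.8 -56.6 -52.9]
40 30 [-15.7  16.9] [-76.3 -70.3 -67.9 -65.7 -63.2]
45 30 [-14.6  14.7] [-85.4 -78.2 -76.2 -74.4 -69.5]
50 13 [-14.6  15.3] [-83.5 -81.  -79.9 -78.9 -76.8]
lid 61.99262704288512
lid0 64.22154376062701
```

View pics/e.png

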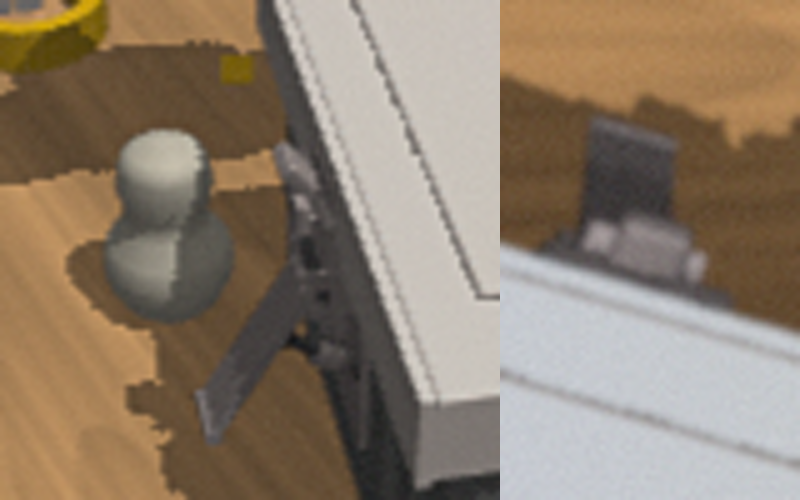

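The latch is hooked and closed: the handle points about 60° down and is at (210,410). The tab sits where a seated bar puts it, and the lid front has dropped about 2.3 mm. I'll confirm the lid's tilt numerically and then bear on the lever at 15 N.

```bash
python3 - <<'E'
from h import *
q0=toL(np.load("s.npz")["b"]).reshape(-1,3);q1=toL(cloud(snapshot("top"))).reshape(-1,3)
for lo in range(-160,-5,30):
    g=lambda q:q[(q[:,0]>lo)&(q[:,0]<lo+20)&(abs(q[:,1])<130)&(q[:,2]>50)&(q[:,2]<75)][:,2]
    print(lo,np.round([np.median(g(q0)),np.median(g(q1))],2),end="; ")
print()
l=1.54
servo_line(*pose(l,40),speed=200); servo_line(*pose(l,4),speed=60); sleep(.3)
base=np.mean([(sleep(.02),get_state()["wrist_force"])[1] for _ in range(10)],0); print("base",base)
th=np.pi/6-1.56; n=np.sin(th)*O-np.cos(th)*Z     # press direction, normal to handle
def F():
    f=np.mean([(sleep(.02),get_state()["wrist_force"])[1] for _ in range(5)],0)-base
    return -f@n,np.linalg.norm(f)
l=1.565; servo_line(*pose(l),speed=30,contact_N=6)
p0,Rr=pose(l); d=0
while d<9:
    a=F(); print(round(d,2),np.round(a,1),end=" | ")
    if a[0]>14.3 or a[1]>16.5: break
    d+=.9 if a[0]<9 else .4
    servo_line(p0+d*n,Rr,speed=15)
t=get_state()["clock"]
while get_state()["clock"]-t<1.4: print(np.round(F(),1),end=" ")
s=get_state();print("\nheld",s["clock"]-t,toL(s["position"]))
servo_line(s["position"]-40*s["eef_rot"][:,2],speed=100)
servo_line(L(140,90),R(0),speed=250); servo_line(L(140,180),speed=250)
a=snapshot("scene");b=snapshot("top");print(get_state()["clock"])
for p in (a,b):
  for k in("figure","jar"):
    r=search_frame(p,k);print(k,[(round(x["score"],2),np.round(x["box"])) for x in r[:2]])
q=toL(cloud(b)).reshape(-1,3)
s=q[(q[:,0]>18)&(q[:,0]<44)&(abs(q[:,1])<13)&(q[:,2]>-90)&(q[:,2]<-25)]
print("lever",np.pi/6-np.arctan(np.polyfit(s[:,2],s[:,0],1)[0]**-1))
x=cv2.resize(a["color"][140:240,220:320],None,fx=5,fy=5,interpolation=cv2.INTER_CUBIC)
cv2.imwrite("pics/f.png",x[:,:,::-1])
E
```

```text
-160 [65.76 65.29]; -130 [66.28 65.39]; -100 [66.87 65.53]; -70 [67.4  65.58]; -40 [64.17 61.91]; -10 [64.48 61.69]; 
base [-0.27734791  0.16351294 -0.26565011]
0 [1.2 1.2] | 0.9 [4.8 4.8] | 1.8 [6.4 6.4] | 2.7 [7.9 8. ] | 3.6 [9.8 9.9] | 4.0 [10.8 10.9] | 4.4 [11.8 12. ] | 4.8 [12.1 12.2] | 5.2 [12.8 13. ] | 5.6 [13.4 13.6] | 6.0 [14.5 14.7] | [14.6 14.8] [14.3 14.6] [14.6 14.8] [14.5 14.8] [14.2 14.5] [14.7 15. ] [14.8 15. ] [14.5 14.6] [14.6 14.8] [14.4 14.7] [14.7 14.8] [14.4 14.6] [14.4 14.6] [14.8 15. ] [14.4 14.7] [14.3 14.5] [14.2 14.4] 
held 1.4166999999999987 [ 5.20131934e+01  2.51125929e-02 -8.23737459e+01]
34.1333
figure [(0.73, array([239., 165., 263., 204.]))]
jar [(0.65, array([264., 264., 291., 297.]))]
figure []
jar [(0.92, array([239., 171., 268., 204.]))]
lever 1.569507296325932
```

View pics/f.png

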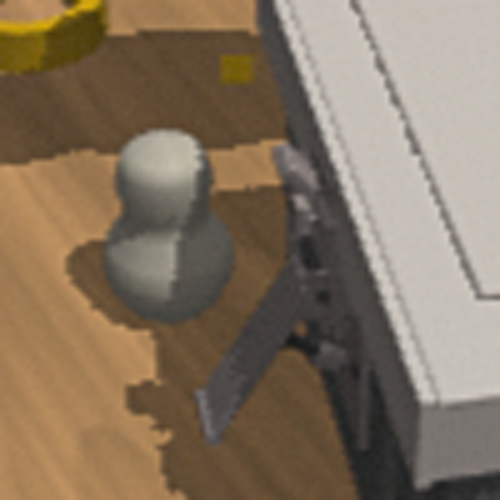

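The lever stays at its stop with the bail seated. The lid is about 2.8 mm lower at the front and nearly unchanged at the hinge, and the figure and jar haven't moved. The arm is clear, so I'm handing in.

```bash
python3 -c "
from cell import *
print(sign_off())"
```

```text
the job is handed in; nothing more can be done
None
```

The lid is latched and the job is handed in: the bail is hooked over the keeper, the lever was held on its stop at about 14.5 N for 1.4 s and let go, and the figure and jar were not moved; the wrist sensor did not show the expected 8 N rise on closing, but the lid's measured drop at the front (about 2.8 mm) confirms it is tight.

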